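# Seat the specimen holder in the filter tester

## Task

Pick up the long rectangular specimen holder by its upright handle, lay it in the tester's open track with its nose towards the hood, and slide it in under the hood until it is fully home: you will feel it meet a stiff stop, which must be pushed in until it comes up solid, firmly but without ramming it. Let go of the holder there, flat in the track, and leave the round holder where it is.

Things in the scene. Friction and masses are not known exactly. Their poses are not given: they have to be found in the camera images.
- holder_grip (a point): Long specimen holder, loose, 0.25 kg: flat aluminium plate 150 x 70 x 12 mm, round white specimen near its nose, upright black handle near its tail. Handle: 14 mm thick along the holder, 40 mm wide, its top 66 mm above the underside. This point: middle of the handle, 52 mm above the underside, 125 mm from the nose end, 25 mm from the tail. x along the holder to the nose, z up.
- round_holder_grip (a point): Grip point of the other holder, a bystander (loose, 0.25 kg): a round aluminium plate 84 mm across and 12 mm thick with the same kind of handle in its middle. The point lies on the handle, 52 mm above the underside.
- tester: White tester, fixed. Origin: on the bench, middle of the mouth of its low hood; x runs into the hood, z up. Open aluminium track at x -190 to 0 mm: floor 6 mm high, 90 mm wide between rails 16 mm high. Hood x 0 to 120, 32 mm high, passage 90 wide, 20 high; then a housing 240 wide, 150 high. The nose meets the hidden stop 25 to 70 mm inside the mouth, differing each time.
- stop (a joint): How far the hidden stop in the hood is pushed in, m: 0 untouched, 0.012 fully in and solid. It takes about 3 N to move (on top of the 1 to 3 N that slide the holder) and stays where it is pushed; no more than 60 N on it or the tester.
Things that resemble listed ones, but are neither listed nor needed, are in the scene too. Leave any purple or yellow look-alike of the part that bears holder_grip alone.

How it is judged (in metres and radians):
On the way:
1. the holder lies flat in the open track, nose towards the hood, before the stop is moved (z of holder_grip in the frame of tester below 0.066 m and x of holder_grip in the frame of tester above -0.2 m and y of holder_grip in the frame of tester between -0.016 and 0.016 m and angle between the x axis of holder_grip and the x axis of tester, either way round below 0.2 rad and value of joint stop below 0.004 m), for 0.1 s.
At the end, for the whole second after the job is handed in: Stop pushed in over 9 of its 12 mm; long holder flat (0.1 rad, grip point under 64 mm above the bench) in the track, nose under the hood, in line within 0.2 rad and 16 mm, grip point 30 to 100 mm before the mouth; round holder within 30 mm of its start (value of joint stop above 0.009 m and x of holder_grip in the frame of tester between -0.1 and -0.03 m and y of holder_grip in the frame of tester between -0.016 and 0.016 m and z of holder_grip in the frame of tester below 0.064 m and angle between holder_grip's own z axis and vertical below 0.1 rad and angle between the x axis of holder_grip and the x axis of tester, either way round below 0.2 rad and distance of round_holder_grip from where it was at the start of the episode below 0.03 m); the robot touches nothing.
It fails at once if the stop or the tester is rammed: more than 60 N on the tester (contact force between anything else and tester above 60 N).
It fails at once if the round holder is moved by more than 30 mm (distance of round_holder_grip from where it was at the start of the episode above 0.03 m).
It also fails if it takes over 48 s, if anything falls off the work surface, if the arm or the gripper's body presses on something with over 40 N, if the wrist force passes 120 N, or if a joint passes its speed limit or range.

## Robot

A 6-joint arm with a two-finger parallel gripper is mounted at the origin on the work surface. World frame = base frame: x ahead of the robot, y to its left, z up, the work surface at z = 0. Lengths are in mm, angles in rad, forces in N, time in s.
With the tool pointing down it reaches from about 325 to 900 mm from the base axis. Payload 6.1 kg.
Tool frame: the origin (TCP) lies on the front face of the gripper's body, between the roots of the fingers; the fingertips stand 70 mm ahead of it and the grasp point (between the pads) lies grip_point_offset ahead of it (grip_point_offset is the distance from the TCP to the grasp point, in mm); z points along the fingers, y is the line along which they close (so a half turn about z gives the same grasp; the last joint's range is limited). The gripper opens to 87 mm and grips with 3 to 60 N. Pads are 19 mm wide; open, the fingers measure 117 mm over their backs; the gripper's body (75 mm by 190 mm) begins 51 mm behind the grasp point.
Start: joints at [-1.398, 0.22, 1.526, -0, 1.395, -0.126], TCP at [183.976, -597.301, 292.238] pointing down, gripper open.
Joint ranges: [-2.98, 2.98], [-0.91, 2.08], [0.09, 2.57], [-1.24, 4.39], [0.2, 2.65], [-2.68, 2.68]. Speed limits (rad/s): [2.57, 2.57, 3.01, 3.14, 3.14, 3.14].

## Interface

Orientations are given as a unit quaternion [x, y, z, w].
In Python, from rig import * gives the robot as it stands.
- The arm moves only by the tool play_rows, never from a script. Its argument "deltas" is a list of rows, each an object with "slide": the shift along the tool's x, y, z in mm, a list of three; "twist": the turn, a rotation vector about the tool's x, y, z in degrees, a list of three; "fingers": the closure in counts, from 0 (fully open) to 255 (shut). In form: [{"slide": [dx, dy, dz], "twist": [rx, ry, rz], "fingers": fingers}, ...]. A call has 1 to 5 rows; each row shifts and turns the commanded pose from where the row before left it, along the tool's axes as they then stand; what a row does not reach is not made up. A row lasts 1/12 s, in which the tool goes at most 41.7 mm and 7.16 degrees, less where a joint would pass 70% of its speed; a pose out of reach is approached as far as the arm can. A call is refused whole if a number of a shift passes 41.7 or a number of a turn 7.16, either way. A call with a gripper value outside its range is refused whole. The fingers move at their own pace and stop on an object; "newtons" is the grip in N (left out, the last holds). Time passes only in rows, so rows that do not move let the fingers close. It gives the time, the measured TCP pose, the force, the opening and the grip force at its end, in the units of the state.
- read_state(): the state, without advancing time (a new reading comes with each control period).
- snapshot(name): name is "scene" or "top" or "wrist"; returns the picture (384x512x3 uint8, red, green, blue); there is no depth.
- calibration(name): a dict with "fov_y" (degrees; the focal length in pixels is half the picture's height over the tangent of half this angle, whatever the lens; pixels are square), "cx", "cy" (the principal point, pixels), "k1" (the pictures are not rectified: a ray, as slopes to the right and down, at radius r is drawn at 1 + k1 r^2 times it, then the intrinsics apply), "world_from_camera" (4x4, takes a point from camera to world coordinates). Camera axes: x right, y down, z forward; pixel columns grow to the right and rows downward; lengths in mm; the calibration is good to about 2 mm. A picture is of the moment at which its call begins: read the wrist's pose just before it. calibration takes no time and is no camera call; for the wrist camera it gives the pose at the moment of the call.
- close_job(): hands the job in; it is judged then, once.
Trained networks look in the newest picture that a camera, given by its name, has taken for a name from the list of things; names that differ only in an ending like _2 or _b are one class to them, and where a whole thing is asked for, a point or a joint stands for the part that bears it (a point fixed in the world has none). Each returns a list of dicts, best first, with "conf" (0 to 1); they miss things now and then, are a little off and sometimes report something else, mostly with a low value. They report only what shows in the picture. A call takes as long as a camera call. They do not tell look-alikes from the thing itself.
- cut_out(query, camera): "region" (384x512 bool, what is visible of it).
- landmark_of(query, camera): "point" ([x, y, z] in mm, in world coordinates, good to about 4 mm: a listed point, or the origin of a listed thing).
The state is a dict: "time_s": time; "q": joint angles; "joint_velocities": joint speeds; "effort": joint torques, N m; "tcp_pos": TCP position; "tcp_rot": TCP orientation; "ft_force": force on the tool from outside, world axes, zero at the start; "torque": the same for the moment, N m; "opening": finger opening in mm; "grip_force": force on a finger pad.
Only numpy, scipy, OpenCV 4.12 (cv2) and the standard library are available. Lean on these libraries where they do the work, as an engineer would, in place of code of your own. Each camera call takes 0.05 s, during which the arm holds its last target. There are 200 camera calls.

## Working session

There is one attempt and no reset: what is moved stays moved. The work goes in short steps, Python scripts to look and compute and a tool call to move; the robot and the scene stay as the last step left them, time stands still between calls to the robot, and variables do not carry over. Pictures are saved under pics/ and viewed, at most 10 in all, crops included, and the job is handed in when it is done.

Besides the shell and the picture viewer there is one more tool, called after "Call:" in YAML: its name, and indented under it one key for each argument. play_rows: Moves the arm, as the interface text tells. Its arguments: {"type":"object","properties":{"deltas":{"type":"array","items":{"type":"object","properties":{"slide":{"type":"array","items":{"type":"number"}},"twist":{"type":"array","items":{"type":"number"}},"fingers":{"type":"number"}}}},"newtons":{"type":"number"}},"required":["deltas"]}

```bash
mkdir -p pics; ls; cat > h.py <<'E'
from rig import *
import numpy as np, cv2
def K(n):
    c=calibration(n); f=192/np.tan(np.radians(c["fov_y"]/2)); return c,f
def proj(n,P):
    c,f=K(n); T=np.linalg.inv(np.array(c["world_from_camera"])); p=np.atleast_2d(P)@T[:3,:3].T+T[:3,3]
    s=p[:,:2]/p[:,2:]; s=s*(1+c["k1"]*(s**2).sum(1,keepdims=True)); return s*f+[c["cx"],c["cy"]]
def back(n,uv,z):
    c,f=K(n); d=(np.atleast_2d(uv)-[c["cx"],c["cy"]])/f; s=d.copy()
    for _ in range(20): s=d/(1+c["k1"]*(s**2).sum(1,keepdims=True))
    W=np.array(c["world_from_camera"]); r=np.c_[s,np.ones(len(s))]@W[:3,:3].T; o=W[:3,3]
    return o+r*((z-o[2])/r[:,2])[:,None]
def save(n,name,crop=None,scale=1):
    im=snapshot(n)[:,:,::-1]
    if crop: im=im[crop[1]:crop[3],crop[0]:crop[2]]
    cv2.imwrite("pics/"+name,cv2.resize(im,None,fx=scale,fy=scale,interpolation=cv2.INTER_CUBIC))
E
python3 - <<'E'
from h import *
a=snapshot("scene");b=snapshot("top")
cv2.imwrite("pics/a.png",a[:,:,::-1]);cv2.imwrite("pics/b.png",cv2.resize(b[:,:,::-1],(800,600)))
for cam in("top","scene"):
  for q in("holder_grip","round_holder_grip","tester"):
    for r in landmark_of(q,cam): print(cam,q,round(r["conf"],2),np.round(r["point"]),proj("top",r["point"]).round())
s=read_state();print(s)
E
```

```text
pics
top holder_grip 0.88 [ 271. -168.   52.] [[290. 279.]]
top holder_grip 0.65 [ 526. -476.   56.] [[434. 163.]]
top holder_grip 0.6 [ 441. -279.   52.] [[343. 200.]]
top round_holder_grip 0.66 [ 622. -278.   56.] [[344. 118.]]
top round_holder_grip 0.37 [ 440. -280.   52.] [[344. 200.]]
top tester 0.9 [570. 211.   1.] [[128. 141.]]
scene holder_grip 0.98 [ 448. -278.   53.] [[343. 197.]]
scene holder_grip 0.86 [ 270. -174.   54.] [[293. 279.]]
scene holder_grip 0.81 [ 524. -478.   52.] [[434. 165.]]
scene round_holder_grip 0.76 [ 628. -279.   50.] [[344. 116.]]
scene tester 0.81 [568. 210.   2.] [[128. 141.]]
{'time_s': 0.4, 'q': array([-1.39811778e+00,  2.20532270e-01,  1.52663050e+00,  1.76416255e-06,
        1.39468251e+00, -1.26101787e-01]), 'joint_velocities': array([-1.77943901e-03,  1.71001790e-04, -4.75414649e-04, -1.37780281e-03,
        7.77246770e-06,  9.76079606e-04]), 'effort': array([-3.67871171e-04, -4.93872178e+01, -3.87082994e+01,  6.99235126e-02,
        5.00963442e-02, -6.59059333e-05]), 'tcp_pos': array([ 183.95724225, -597.25276147,  292.0864702 ]), 'tcp_rot': array([ 9.88862042e-01,  1.48834965e-01, -2.07308134e-06, -1.26294865e-04]), 'ft_force': array([ 0.59968478, -0.42321107, -0.20335094]), 'torque': array([-0.01370395,  0.01994955,  0.00290549]), 'grip_force': 0.0, 'opening': 86.53382064458151}
```

View pics/b.png

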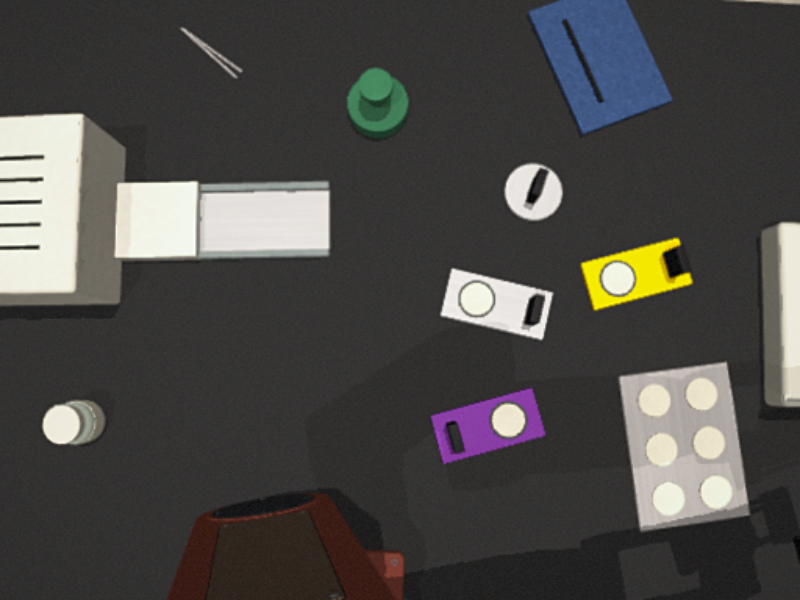

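View pics/a.png

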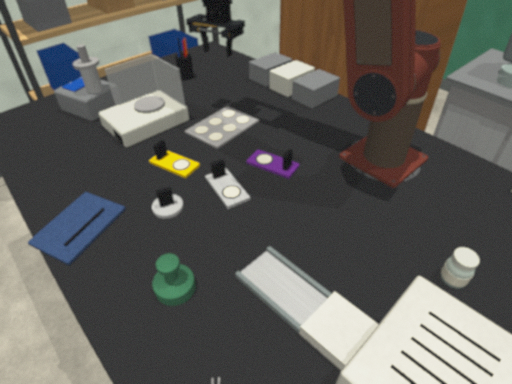

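The top picture (800x600) shows four possible holders:
- Bare aluminium, long: (497,305), handle at (535,310).
- Purple look-alike: (488,426).
- Yellow look-alike: (636,272).
- Round holder: (533,190).

The description fits the bare aluminium one, with its nose pointing left. The tester's track is at (265,220), with the hood on its left. I'll check this in a close crop and measure.

```bash
python3 - <<'E'
from h import *
im=snapshot("top")
cr=im[90:230,70:370,::-1]
cv2.imwrite("pics/c.png",cv2.resize(cr,None,fx=2.6,fy=2.6,interpolation=cv2.INTER_CUBIC))
for r in cut_out("holder_grip","top"):
    m=r["region"].astype(np.uint8); v,u=np.nonzero(m); print(r["conf"],u.mean(),v.mean(),m.sum())
    if abs(u.mean()-318)<20 and abs(v.mean()-195)<20:
        # plate only: bright pixels on this region
        g=im.min(2)
        b=((g>100)&(cv2.dilate(m,np.ones((5,5)))>0)).astype(np.uint8)
        for nm,mm in(("mask",m),("bright",b)):
            v,u=np.nonzero(mm); w=back("top",np.c_[u,v],12.)[:,:2]
            R=cv2.minAreaRect(w.astype(np.float32)); print(nm,R); print(cv2.boxPoints(R).round(1))
        d=((g<60)&(m>0)); v,u=np.nonzero(d); w=back("top",np.c_[u,v],60.)[:,:2]; print("dark",w.mean(0),cv2.minAreaRect(w.astype(np.float32)))
for r in cut_out("tester","top"):
    m=r["region"].astype(np.uint8); v,u=np.nonzero(m); print("tester",r["conf"],m.sum())
    k=(u>130)&(u<208); 
    for z in(16.,):
        for s,f in((0,np.min),(1,np.max)):
            us=np.arange(135,207); vs=[f(v[u==x]) for x in us]
            p=back("top",np.c_[us,vs],z)[:,:2]; print(np.polyfit(p[:,1],p[:,0],1), p[0],p[-1])
    print(back("top",[[u.max(),140]],16.))
print(np.array(calibration("top")["world_from_camera"]).round(3))
E
```

```text
0.97 311.47192575406035 271.9600928074246 2155
0.71 407.35967038293745 174.6597188560349 2063
0.68 317.5006821282401 194.06866757617098 2199
mask ((456.34930419921875, -227.9501495361328), (152.78201293945312, 74.9399185180664), 78.1836929321289)
[[ 404.  -295. ]
 [ 477.4 -310.4]
 [ 508.7 -160.9]
 [ 435.3 -145.5]]
bright ((456.23089599609375, -227.832763671875), (150.81622314453125, 71.74713134765625), 78.14395141601562)
[[ 405.6 -294.3]
 [ 475.8 -309. ]
 [ 506.8 -161.4]
 [ 436.6 -146.7]]
dark [ 444.4039438  -268.01263941] ((450.43603515625, -226.79953002929688), (121.15772247314453, 71.35519409179688), 78.1836929321289)
tester 0.74 15733
[-4.40752238e-02  6.28331854e+02] [620.24400968 193.99442138] [628.31805021  29.84131975]
[-3.35173875e-02  5.18339762e+02] [510.71710644 187.14411327] [517.10389936  25.09425129]
[[572.5296804   18.30754115  16.        ]]
[[ 2.900000e-02 -9.940000e-01  1.050000e-01  3.539640e+02]
 [-9.990000e-01 -2.800000e-02  1.600000e-02 -1.023990e+02]
 [-1.300000e-02 -1.050000e-01 -9.940000e-01  1.015459e+03]
 [ 0.000000e+00  0.000000e+00  0.000000e+00  1.000000e+00]]
```

View pics/c.png

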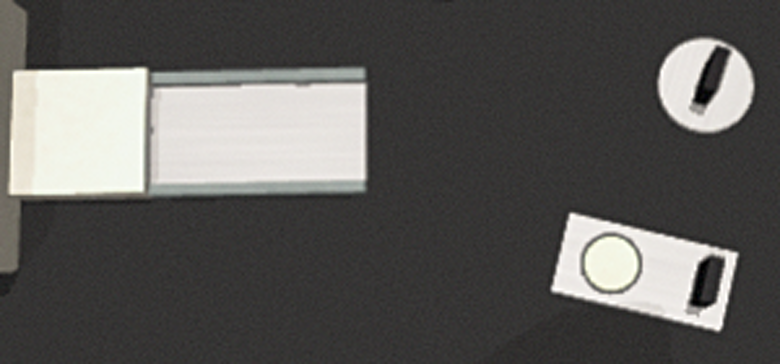

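The crop confirms it. The bare aluminium plate has its specimen at (611,263), towards the tester, and its handle at (707,283) at the tail. The round holder sits apart at (705,85). Next I'll plan the rows.

```bash
cat >> h.py <<'E'
from scipy.spatial.transform import Rotation as Ro
def plan(xyz,yaw,step=40,minrows=1):
    """yaw = world heading (deg) of tool y, tool straight down; prints rows"""
    s=read_state(); p=np.array(s["tcp_pos"]); R=Ro.from_quat(s["tcp_rot"])
    y=np.radians(yaw); ty=np.array([np.cos(y),np.sin(y),0]); tz=np.array([0,0,-1.]); G=Ro.from_matrix(np.c_[np.cross(ty,tz),ty,tz])
    rv=(R.inv()*G).as_rotvec(degrees=True); d=np.array(xyz)-p
    n=int(max(minrows,np.ceil(np.linalg.norm(d)/step),np.ceil(np.abs(rv).max()/7)))
    print("pos",p.round(1),"f",np.round(s["ft_force"],1),"t",s["time_s"],"n",n,"rv",rv.round(2),"whole d in tool",R.inv().apply(d).round(1))
    for i in range(n): print((Ro.from_rotvec(-rv*i/n,degrees=True)*R.inv()).apply(d/n).round(1).tolist(),(rv/n).round(2).tolist())
E
python3 -c "
from h import *
plan([446,-276.8,200],-101.86)"
```

```text
pos [ 184.  -597.3  292.2] f [-0.3  0.2 -0.4] t 0.55 n 11 rv [ 0.    0.   28.98] whole d in tool [ 344.8 -229.2   92.2]
[31.3, -20.8, 8.4] [0.0, 0.0, 2.63]
[30.4, -22.3, 8.4] [0.0, 0.0, 2.63]
[29.3, -23.6, 8.4] [0.0, 0.0, 2.63]
[28.2, -24.9, 8.4] [0.0, 0.0, 2.63]
[27.0, -26.2, 8.4] [0.0, 0.0, 2.63]
[25.8, -27.4, 8.4] [0.0, 0.0, 2.63]
[24.5, -28.6, 8.4] [0.0, 0.0, 2.63]
[23.1, -29.7, 8.4] [0.0, 0.0, 2.63]
[21.8, -30.7, 8.4] [0.0, 0.0, 2.63]
[20.3, -31.7, 8.4] [0.0, 0.0, 2.63]
[18.8, -32.6, 8.4] [0.0, 0.0, 2.63]
```

Call:
play_rows:
  deltas:
    - {"slide": [31,-21,8],"twist": [0,0,2.6],"fingers": 0}
    - {"slide": [30,-22,8],"twist": [0,0,2.6],"fingers": 0}
    - {"slide": [29,-24,8],"twist": [0,0,2.6],"fingers": 0}
    - {"slide": [28,-25,8],"twist": [0,0,2.6],"fingers": 0}
    - {"slide": [27,-26,8],"twist": [0,0,2.6],"fingers": 0}

```text
time_s: 0.97
tcp_pos: [302.4, -450.2, 252.0]
tcp_rot: [0.999, 0.035, 0.0, 0.0]
ft_force: [1.2, -1.1, -0.0]
opening: 87.1
grip_force: 0.0
```

Call:
play_rows:
  deltas:
    - {"slide": [26,-27,8],"twist": [0,0,2.6],"fingers": 0}
    - {"slide": [25,-29,8],"twist": [0,0,2.6],"fingers": 0}
    - {"slide": [23,-30,8],"twist": [0,0,2.6],"fingers": 0}
    - {"slide": [22,-31,8],"twist": [0,0,2.6],"fingers": 0}
    - {"slide": [15,-25,8],"twist": [0,0,2.6],"fingers": 0}

```text
time_s: 1.38
tcp_pos: [416.5, -308.7, 212.2]
tcp_rot: [0.997, -0.078, 0.001, -0.0]
ft_force: [0.3, -0.1, -0.2]
opening: 87.1
grip_force: 0.0
```

```bash
python3 -c "
from h import *
s=read_state();save('wrist','w1.png',scale=1.3)
for r in landmark_of('holder_grip','wrist'): print(r['conf'],np.round(r['point'],1),proj('wrist',r['point']))
plan([446,-276.8,180],-101.86)"
```

```text
0.84 [ 443.7 -274.3   55. ] [[216.12164098 176.71650797]]
pos [ 416.6 -306.9  210.8] f [-0.7 -1.  -0.8] t 1.4833 n 2 rv [-0.16  0.08  3.18] whole d in tool [ 24.6 -34.1  30.9]
[12.3, -17.1, 15.4] [-0.08, 0.04, 1.59]
[11.8, -17.4, 15.4] [-0.08, 0.04, 1.59]
```

View pics/w1.png

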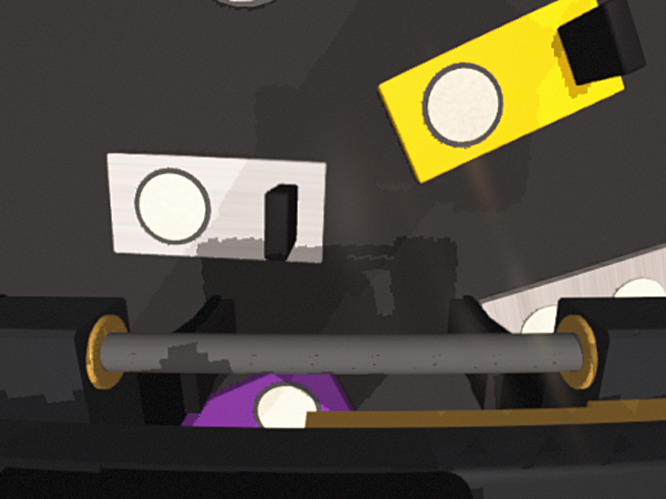

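The wrist view shows the aluminium holder at (217,207), its handle at (281,222), and the yellow one clear at (510,90). I'll measure the corners.

```bash
python3 -c "
from h import *
c=np.array([[108,153],[326,163],[322,263],[114,252]])/1.3
w=back('wrist',c,12.)[:,:2];print(w.round(1))
n=(w[0]+w[3])/2;t=(w[1]+w[2])/2;d=n-t;print('len',np.linalg.norm(d),'head',np.degrees(np.arctan2(d[1],d[0])),'grip',((n+t)/2-50*d/np.linalg.norm(d)).round(1))
h=d/np.linalg.norm(d); g=(n+t)/2-50*h; l=np.array([-h[1],h[0]])
P=[[*(g+a*7*h+b*20*l),66] for a in(-1,1) for b in(-1,1)]; print((proj('wrist',P)*1.3).round())
"
```

```text
[[ 506.1 -160.3]
 [ 476.  -304.7]
 [ 408.3 -290.9]
 [ 438.6 -145.2]]
len 148.16883591488565 head 78.24652480521733 grip [ 447.1 -274.2]
[[290. 193.]
 [289. 263.]
 [265. 191.]
 [264. 261.]]
```

```bash
python3 -c "
from h import *
plan([446.5,-275.5,106],-101.8)"
```

```text
pos [ 416.6 -306.9  210.8] f [-0.7 -1.  -0.8] t 1.4833 n 3 rv [-0.16  0.08  3.12] whole d in tool [ 25.  -35.3 104.9]
[8.3, -11.8, 35.0] [-0.05, 0.03, 1.04]
[8.1, -11.9, 35.0] [-0.05, 0.03, 1.04]
[7.9, -12.1, 34.9] [-0.05, 0.03, 1.04]
```

Call:
play_rows:
  deltas:
    - {"slide": [12.5,-17.5,10],"twist": [0,0,1.6],"fingers": 0}
    - {"slide": [12,-17.5,10],"twist": [0,0,1.5],"fingers": 0}
    - {"slide": [0,0,0],"fingers": 0,"twist": [0,0,0]}
    - {"slide": [0,0,0],"fingers": 0,"twist": [0,0,0]}

```text
time_s: 1.82
tcp_pos: [445.0, -280.3, 191.9]
tcp_rot: [0.995, -0.103, -0.001, -0.0]
ft_force: [-0.7, 0.8, 0.5]
opening: 86.9
grip_force: 0.0
```

```bash
python3 -c "
from h import *
plan([446.5,-275.5,106],-101.8)"
```

```text
pos [ 445.  -280.3  191.9] f [-0.7  0.8  0.5] t 1.8167 n 3 rv [-0.01  0.07 -0.04] whole d in tool [ 0.6 -5.  85.9]
[0.2, -1.7, 28.6] [-0.0, 0.02, -0.01]
[0.2, -1.7, 28.6] [-0.0, 0.02, -0.01]
[0.2, -1.7, 28.6] [-0.0, 0.02, -0.01]
```

Call:
play_rows:
  deltas:
    - {"slide": [0,-2,29],"twist": [0,0,0],"fingers": 0}
    - {"slide": [0,-2,29],"twist": [0,0,0],"fingers": 0}
    - {"slide": [0,-1,28],"twist": [0,0,0],"fingers": 0}
    - {"slide": [0,0,0],"twist": [0,0,0],"fingers": 0}
    - {"slide": [0,0,0],"twist": [0,0,0],"fingers": 0}
  newtons: 25

```text
time_s: 2.23
tcp_pos: [444.8, -275.9, 105.6]
tcp_rot: [0.995, -0.105, -0.001, -0.001]
ft_force: [-0.5, 0.1, 0.9]
opening: 87.2
grip_force: 0.0
```

Call:
play_rows:
  deltas:
    - {"slide": [0,0,0],"twist": [0,0,0],"fingers": 255}
    - {"slide": [0,0,0],"twist": [0,0,0],"fingers": 255}
    - {"slide": [0,0,0],"twist": [0,0,0],"fingers": 255}
    - {"slide": [0,0,0],"twist": [0,0,0],"fingers": 255}
    - {"slide": [0,0,0],"twist": [0,0,0],"fingers": 255}
  newtons: 25

```text
time_s: 2.65
tcp_pos: [446.6, -276.1, 107.4]
tcp_rot: [0.995, -0.104, 0.001, 0.001]
ft_force: [0.7, 0.3, 0.6]
opening: 61.2
grip_force: 0.0
```

Call:
play_rows:
  deltas:
    - {"slide": [0,0,0],"twist": [0,0,0],"fingers": 255}
    - {"slide": [0,0,0],"twist": [0,0,0],"fingers": 255}
    - {"slide": [0,0,0],"twist": [0,0,0],"fingers": 255}
    - {"slide": [0,0,0],"twist": [0,0,0],"fingers": 255}

```text
time_s: 2.98
tcp_pos: [446.1, -275.5, 106.2]
tcp_rot: [0.995, -0.104, -0.0, -0.0]
ft_force: [-0.4, 0.1, 0.6]
opening: 34.8
grip_force: 0.0
```

Call:
play_rows:
  deltas:
    - {"slide": [0,0,0],"twist": [0,0,0],"fingers": 255}
    - {"slide": [0,0,0],"twist": [0,0,0],"fingers": 255}
    - {"slide": [0,0,0],"twist": [0,0,0],"fingers": 255}
    - {"slide": [0,0,0],"twist": [0,0,0],"fingers": 255}
    - {"slide": [0,0,0],"twist": [0,0,0],"fingers": 255}

```text
time_s: 3.4
tcp_pos: [446.2, -275.6, 106.2]
tcp_rot: [0.995, -0.104, -0.0, -0.0]
ft_force: [-0.4, 0.4, -0.6]
opening: 13.5
grip_force: 25.0
```

Call:
play_rows:
  deltas:
    - {"slide": [0,0,0],"twist": [0,0,0],"fingers": 255}
    - {"slide": [0,0,0],"twist": [0,0,0],"fingers": 255}

```text
time_s: 3.57
tcp_pos: [446.1, -275.6, 106.2]
tcp_rot: [0.995, -0.104, -0.0, -0.0]
ft_force: [-0.5, -0.3, -1.6]
opening: 13.9
grip_force: 25.0
```

Call:
play_rows:
  deltas:
    - {"slide": [0,0,-10],"twist": [0,0,0],"fingers": 255}
    - {"slide": [0,0,-20],"twist": [0,0,0],"fingers": 255}
    - {"slide": [0,0,-20],"twist": [0,0,0],"fingers": 255}
    - {"slide": [0,0,-10],"twist": [0,0,0],"fingers": 255}
    - {"slide": [0,0,0],"twist": [0,0,0],"fingers": 255}

```text
time_s: 3.98
tcp_pos: [447.6, -276.8, 169.5]
tcp_rot: [0.995, -0.104, 0.002, 0.002]
ft_force: [0.4, 0.4, -1.3]
opening: 13.8
grip_force: 25.0
```

```bash
python3 -c "
from h import *
a=np.array([-0.039,1]);a/=np.linalg.norm(a)
o=np.array([566.5,208.5]); g=o-a*150; print(g)
plan([*g,170],-87.8,step=25)
save('wrist','w2.png',scale=1.3)"
```

```text
[572.34555614  58.61394503]
pos [ 447.6 -276.8  169.5] f [ 0.4  0.4 -1.3] t 3.9833 n 15 rv [  0.19  -0.26 -14.18] whole d in tool [  52.4 -354.    -1.2]
[3.5, -23.6, -0.1] [0.01, -0.02, -0.95]
[3.9, -23.5, -0.1] [0.01, -0.02, -0.95]
[4.3, -23.5, -0.1] [0.01, -0.02, -0.95]
[4.7, -23.4, -0.1] [0.01, -0.02, -0.95]
[5.0, -23.3, -0.1] [0.01, -0.02, -0.95]
[5.4, -23.2, -0.1] [0.01, -0.02, -0.95]
[5.8, -23.1, -0.1] [0.01, -0.02, -0.95]
[6.2, -23.0, -0.1] [0.01, -0.02, -0.95]
[6.6, -22.9, -0.1] [0.01, -0.02, -0.95]
[6.9, -22.8, -0.1] [0.01, -0.02, -0.95]
[7.3, -22.7, -0.0] [0.01, -0.02, -0.95]
[7.7, -22.6, -0.0] [0.01, -0.02, -0.95]
[8.1, -22.5, -0.0] [0.01, -0.02, -0.95]
[8.4, -22.3, -0.0] [0.01, -0.02, -0.95]
[8.8, -22.2, -0.0] [0.01, -0.02, -0.95]
```

View pics/w2.png

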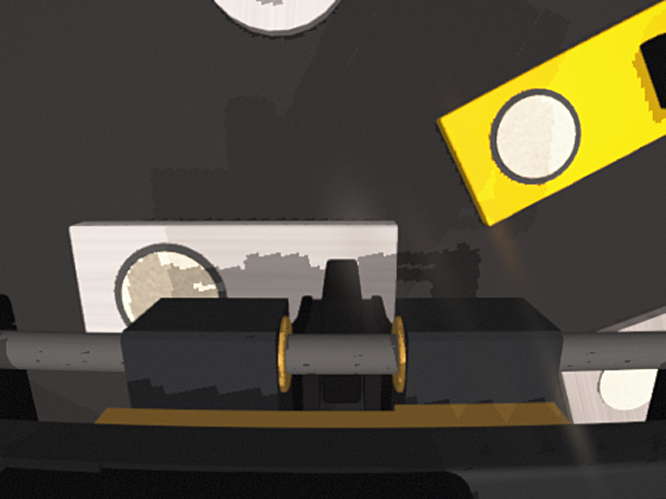

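The holder is gripped and level, with its plate edge running straight from (70,225) to (397,222). Next I carry it to above the track.

Call:
play_rows:
  deltas:
    - {"slide": [3.5,-24,0],"twist": [0,0,-1],"fingers": 255}
    - {"slide": [4,-24,0],"twist": [0,0,-1],"fingers": 255}
    - {"slide": [4,-24,0],"twist": [0,0,-1],"fingers": 255}
    - {"slide": [5,-24,0],"twist": [0,0,-1],"fingers": 255}
    - {"slide": [5,-24,0],"twist": [0,0,-1],"fingers": 255}

```text
time_s: 4.45
tcp_pos: [487.4, -159.7, 164.6]
tcp_rot: [0.998, -0.061, -0.001, -0.0]
ft_force: [1.2, 0.6, -2.3]
opening: 13.6
grip_force: 25.0
```

Call:
play_rows:
  deltas:
    - {"slide": [5,-23,0],"twist": [0,0,-1],"fingers": 255}
    - {"slide": [6,-23,0],"twist": [0,0,-1],"fingers": 255}
    - {"slide": [6,-23,0],"twist": [0,0,-1],"fingers": 255}
    - {"slide": [7,-23,0],"twist": [0,0,-1],"fingers": 255}
    - {"slide": [7,-23,0],"twist": [0,0,-1],"fingers": 255}

```text
time_s: 4.87
tcp_pos: [528.3, -47.9, 164.6]
tcp_rot: [1.0, -0.017, -0.001, -0.0]
ft_force: [0.7, 0.3, -2.5]
opening: 13.8
grip_force: 25.0
```

Call:
play_rows:
  deltas:
    - {"slide": [7,-23,0],"twist": [0,0,-1],"fingers": 255}
    - {"slide": [8,-22,0],"twist": [0,0,-1],"fingers": 255}
    - {"slide": [8,-22,0],"twist": [0,0,-1],"fingers": 255}
    - {"slide": [4,-12,0],"twist": [0,0,-1],"fingers": 255}
    - {"slide": [0,0,0],"twist": [0,0,0],"fingers": 255}

```text
time_s: 5.28
tcp_pos: [556.6, 31.7, 164.9]
tcp_rot: [1.0, 0.019, -0.001, -0.0]
ft_force: [-0.9, -0.1, -1.9]
opening: 13.8
grip_force: 25.0
```

```bash
python3 -c "
from h import *
for c in('top','wrist','scene'):
  save(c,'d_%s.png'%c,scale=1.5)
  for q in('tester','holder_grip'):
    for r in landmark_of(q,c): print(c,q,round(r['conf'],2),np.round(r['point'],1))
plan([572.3,58.6,130],-87.8,step=25)
"
```

```text
top tester 0.76 [567.4 212.2   3.6]
top holder_grip 0.95 [ 269.5 -168.9   53.8]
top holder_grip 0.56 [552.5  26.9 110.4]
wrist tester 0.62 [571.1 209.3   3. ]
wrist holder_grip 0.96 [553.6  27.4 109.1]
scene tester 0.95 [569.2 210.1   0.6]
scene holder_grip 0.93 [559.8  26.4 111.5]
scene holder_grip 0.75 [ 523.6 -476.6   50. ]
scene holder_grip 0.64 [ 270.  -170.7   51.9]
pos [556.8  28.7 166.3] f [-0.3 -0.6 -2.4] t 5.7333 n 2 rv [ 0.01 -0.   -0.25] whole d in tool [ 16.5 -29.3  36.3]
[8.2, -14.7, 18.1] [0.0, -0.0, -0.12]
[8.3, -14.6, 18.1] [0.0, -0.0, -0.12]
```

View pics/d_wrist.png

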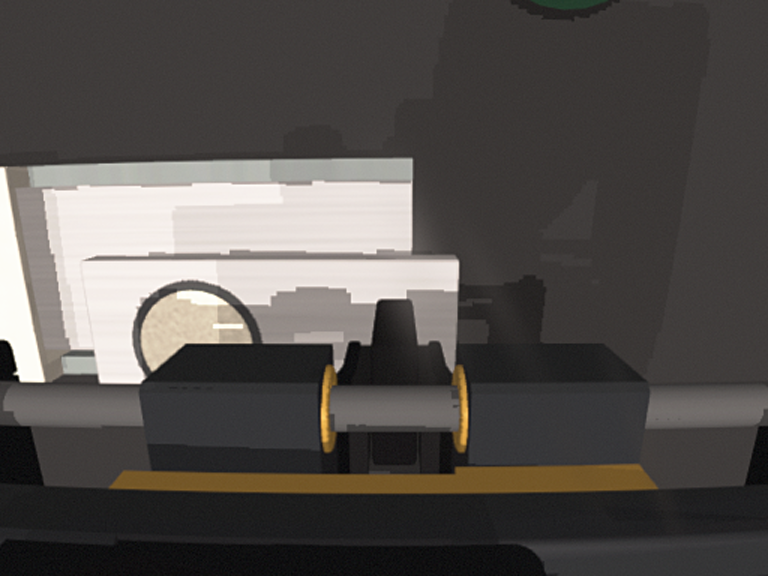

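The wrist view shows the held holder above the track. The far rail runs from (30,166) to (413,158), the track end is at x=413, and the hood edge runs from (8,168) to (45,380). I'll back-project these.

```bash
python3 -c "
from h import *
def b(p,z): return back('wrist',np.array(p)/1.5,float(z))[:,:2].round(1).tolist()
print('rail outer',b([[413,158],[30,166]],16)); print('rail inner',b([[411,182],[80,187]],16)); print('near rail inner',b([[63,351],[92,351]],16),'hood',b([[8,168],[45,380]],32))
print('plate top far edge',b([[83,262],[459,259]],66.3+57-51-52+6)) 
s=read_state();z=s['tcp_pos'][2]; print('plate z top guess',z-106.2+12); print(b([[83,261],[459,258]],z-106.2+12))
im=cv2.imread('pics/d_top.png'); 
import cv2
a=cv2.resize(im,(512,384)); cv2.imwrite('pics/t.png',cv2.resize(a[100:200,80:300],None,fx=3.5,fy=3.5,interpolation=cv2.INTER_CUBIC))
"
```

```text
rail outer [[632.0, 22.4], [624.5, 211.0]]
rail inner [[620.8, 22.9], [614.5, 185.7]]
near rail inner [[527.5, 206.6], [528.2, 189.9]] hood [[623.8, 210.4], [517.6, 207.5]]
plate top far edge [[579.0, 181.8], [586.2, -1.0]]
plate z top guess 72.08757704574465
[[589.1, 152.0], [594.9, 5.4]]
```

View pics/t.png

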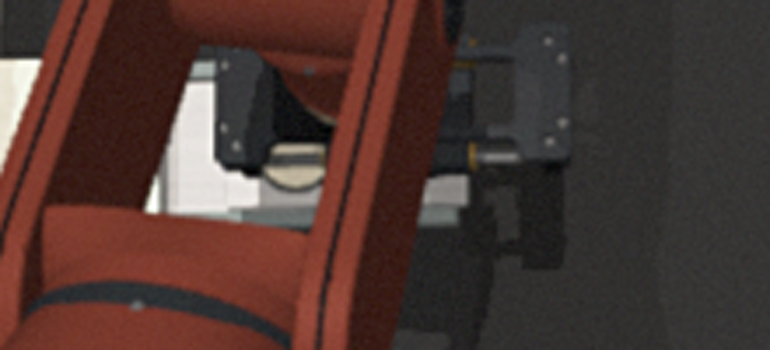

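Call:
play_rows:
  deltas:
    - {"slide": [8.5,-15,0],"twist": [0,0,-0.2],"fingers": 255}
    - {"slide": [8.5,-14,0],"twist": [0,0,0],"fingers": 255}
    - {"slide": [0,0,15],"twist": [0,0,0],"fingers": 255}
    - {"slide": [0,0,15],"twist": [0,0,0],"fingers": 255}
    - {"slide": [0,0,0],"twist": [0,0,0],"fingers": 255}

```text
time_s: 6.15
tcp_pos: [570.9, 59.0, 133.3]
tcp_rot: [1.0, 0.019, -0.003, -0.0]
ft_force: [-1.6, 0.2, -2.6]
opening: 14.2
grip_force: 25.0
```

```bash
python3 -c "
from h import *
save('wrist','e.png',scale=1.5)
plan([573.3,58.6,112.2],-87.8,step=25)
"
```

```text
pos [571.4  58.9 134.5] f [-0.4  1.3 -2.3] t 6.2 n 1 rv [-0.01  0.23  0.01] whole d in tool [ 2.   0.4 22.3]
[2.0, 0.4, 22.3] [-0.01, 0.23, 0.01]
```

View pics/e.png

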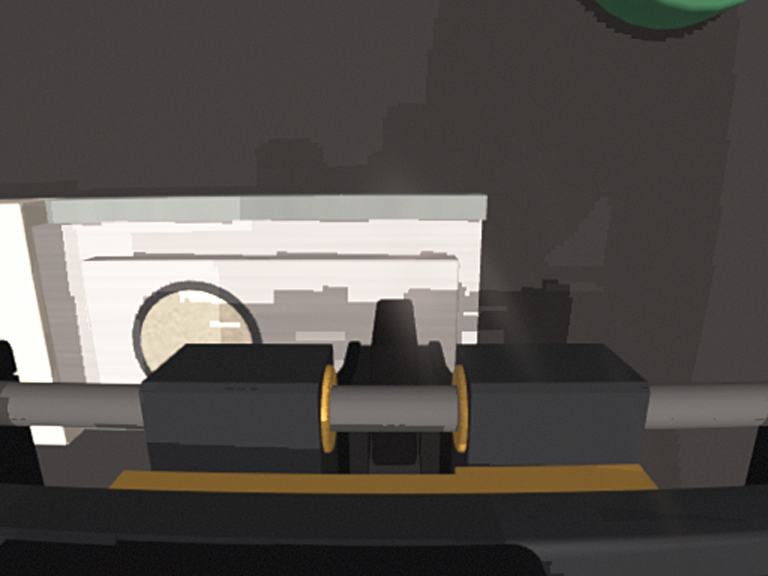

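The holder is parallel to the rail: the rail's inner edge is at y≈220 and the plate edge at y≈259. I'll check the gap.

```bash
python3 -c "
from h import *
def b(p,z): return back('wrist',np.array(p)/1.5,float(z))[:,:2].round(1)
z=read_state()['tcp_pos'][2]-106.2+12
print(b([[485,219],[100,223]],16),b([[485,195],[60,200]],16),b([[85,261],[458,258]],z),z)
"
```

```text
[[621.9  22.6]
 [614.5 188.3]] [[631.8  23.4]
 [624.  205.6]] [[602.7 181.5]
 [609.1  36.2]] 40.32655681378789
```

Call:
play_rows:
  deltas:
    - {"slide": [2,0,8],"twist": [0,0,0],"fingers": 255}
    - {"slide": [0,0,7],"twist": [0,0,0],"fingers": 255}
    - {"slide": [0,0,3],"twist": [0,0,0],"fingers": 255}
    - {"slide": [0,0,0],"twist": [0,0,0],"fingers": 255}
    - {"slide": [0,0,0],"twist": [0,0,0],"fingers": 255}

```text
time_s: 6.62
tcp_pos: [574.8, 59.1, 118.2]
tcp_rot: [1.0, 0.019, -0.0, -0.0]
ft_force: [0.7, 0.4, -1.2]
opening: 13.9
grip_force: 25.0
```

Call:
play_rows:
  deltas:
    - {"slide": [0,0,1.5],"twist": [0,0,0],"fingers": 255}
    - {"slide": [0,0,1],"twist": [0,0,0],"fingers": 255}
    - {"slide": [0,0,0],"twist": [0,0,0],"fingers": 255}
    - {"slide": [0,0,0],"twist": [0,0,0],"fingers": 255}

```text
time_s: 6.95
tcp_pos: [574.9, 59.2, 115.9]
tcp_rot: [1.0, 0.019, 0.0, 0.0]
ft_force: [0.9, 0.8, -3.0]
opening: 14.1
grip_force: 25.0
```

Call:
play_rows:
  deltas:
    - {"slide": [0,0,1.5],"twist": [0,0,0],"fingers": 255}
    - {"slide": [0,0,1],"twist": [0,0,0],"fingers": 255}
    - {"slide": [0,0,0],"twist": [0,0,0],"fingers": 255}
    - {"slide": [0,0,0],"twist": [0,0,0],"fingers": 255}

```text
time_s: 7.28
tcp_pos: [574.7, 59.2, 113.1]
tcp_rot: [1.0, 0.019, -0.0, -0.0]
ft_force: [-1.5, 0.3, -3.0]
opening: 13.8
grip_force: 25.0
```

Call:
play_rows:
  deltas:
    - {"slide": [0,0,0.5],"twist": [0,0,0],"fingers": 255}
    - {"slide": [0,0,0.5],"twist": [0,0,0],"fingers": 255}
    - {"slide": [0,0,0],"twist": [0,0,0],"fingers": 255}
    - {"slide": [0,0,0],"twist": [0,0,0],"fingers": 255}

```text
time_s: 7.62
tcp_pos: [574.9, 59.2, 112.3]
tcp_rot: [1.0, 0.019, 0.0, -0.0]
ft_force: [0.2, 0.4, -2.9]
opening: 13.5
grip_force: 25.0
```

Call:
play_rows:
  deltas:
    - {"slide": [0,0,0.5],"twist": [0,0,0],"fingers": 255}
    - {"slide": [0,0,0],"twist": [0,0,0],"fingers": 255}
    - {"slide": [0,0,0],"twist": [0,0,0],"fingers": 255}

```text
time_s: 7.87
tcp_pos: [575.0, 59.2, 112.2]
tcp_rot: [1.0, 0.019, 0.0, 0.0]
ft_force: [-2.4, -0.1, 3.6]
opening: 13.9
grip_force: 25.0
```

Call:
play_rows:
  deltas:
    - {"slide": [0,0,0.5],"twist": [0,0,0],"fingers": 255}
    - {"slide": [0,0,0],"twist": [0,0,0],"fingers": 255}
    - {"slide": [0,0,0],"twist": [0,0,0],"fingers": 255}

```text
time_s: 8.12
tcp_pos: [575.0, 59.2, 112.2]
tcp_rot: [1.0, 0.019, 0.0, 0.0]
ft_force: [-4.1, 0.3, 6.2]
opening: 13.8
grip_force: 25.0
```

Call:
play_rows:
  deltas:
    - {"slide": [0,-5,-0.4],"twist": [0,0,0],"fingers": 255}
    - {"slide": [0,-8,0],"twist": [0,0,0],"fingers": 255}
    - {"slide": [0,-8,0],"twist": [0,0,0],"fingers": 255}
    - {"slide": [0,-8,0],"twist": [0,0,0],"fingers": 255}
    - {"slide": [0,-5,0],"twist": [0,0,0],"fingers": 255}

```text
time_s: 8.53
tcp_pos: [574.0, 94.1, 112.2]
tcp_rot: [1.0, 0.02, 0.001, 0.0]
ft_force: [0.6, -5.7, 4.7]
opening: 13.6
grip_force: 25.0
```

Call:
play_rows:
  deltas:
    - {"slide": [0,-2,0],"twist": [0,0,0],"fingers": 255}
    - {"slide": [0,-2,0],"twist": [0,0,0],"fingers": 255}
    - {"slide": [0,-2,0],"twist": [0,0,0],"fingers": 255}
    - {"slide": [0,-2,0],"twist": [0,0,0],"fingers": 255}

```text
time_s: 8.87
tcp_pos: [573.7, 101.2, 112.2]
tcp_rot: [1.0, 0.02, 0.001, 0.0]
ft_force: [0.4, -4.3, 5.4]
opening: 14.0
grip_force: 25.0
```

Call:
play_rows:
  deltas:
    - {"slide": [0,-2,-0.1],"twist": [0,0,0],"fingers": 255}
    - {"slide": [0,-2,0],"twist": [0,0,0],"fingers": 255}
    - {"slide": [0,-2,0],"twist": [0,0,0],"fingers": 255}
    - {"slide": [0,-2,0],"twist": [0,0,0],"fingers": 255}

```text
time_s: 9.2
tcp_pos: [573.3, 109.1, 112.2]
tcp_rot: [1.0, 0.019, 0.0, 0.0]
ft_force: [0.1, -5.0, 5.4]
opening: 13.6
grip_force: 25.0
```

Call:
play_rows:
  deltas:
    - {"slide": [0,-2,0],"twist": [0,0,0],"fingers": 255}
    - {"slide": [0,-2,0],"twist": [0,0,0],"fingers": 255}
    - {"slide": [0,-2,0],"twist": [0,0,0],"fingers": 255}

```text
time_s: 9.45
tcp_pos: [573.1, 115.1, 112.2]
tcp_rot: [1.0, 0.019, 0.0, 0.0]
ft_force: [0.5, -5.4, 5.5]
opening: 14.0
grip_force: 25.0
```

Call:
play_rows:
  deltas:
    - {"slide": [0,-2,0],"twist": [0,0,0],"fingers": 255}
    - {"slide": [0,-2,0],"twist": [0,0,0],"fingers": 255}
    - {"slide": [0,-2,0],"twist": [0,0,0],"fingers": 255}

```text
time_s: 9.7
tcp_pos: [572.8, 121.1, 112.2]
tcp_rot: [1.0, 0.019, 0.0, 0.0]
ft_force: [0.2, -4.8, 5.7]
opening: 13.7
grip_force: 25.0
```

Call:
play_rows:
  deltas:
    - {"slide": [0,-2,0],"twist": [0,0,0],"fingers": 255}
    - {"slide": [0,-2,0],"twist": [0,0,0],"fingers": 255}
    - {"slide": [0,-2,0],"twist": [0,0,0],"fingers": 255}

```text
time_s: 9.95
tcp_pos: [572.6, 127.1, 112.2]
tcp_rot: [1.0, 0.019, 0.0, 0.0]
ft_force: [0.0, -5.7, 5.7]
opening: 13.8
grip_force: 25.0
```

Call:
play_rows:
  deltas:
    - {"slide": [0,-2,0],"twist": [0,0,0],"fingers": 255}
    - {"slide": [0,-2,0],"twist": [0,0,0],"fingers": 255}
    - {"slide": [0,-2,0],"twist": [0,0,0],"fingers": 255}

```text
time_s: 10.2
tcp_pos: [572.5, 132.4, 112.2]
tcp_rot: [1.0, 0.02, 0.001, 0.001]
ft_force: [1.3, -9.7, 6.2]
opening: 14.0
grip_force: 25.0
```

Call:
play_rows:
  deltas:
    - {"slide": [0,-2,0],"twist": [0,0,0],"fingers": 255}
    - {"slide": [0,-2,0],"twist": [0,0,0],"fingers": 255}

```text
time_s: 10.37
tcp_pos: [572.3, 136.3, 112.2]
tcp_rot: [1.0, 0.02, 0.0, 0.001]
ft_force: [0.3, -8.8, 6.1]
opening: 14.0
grip_force: 25.0
```

Call:
play_rows:
  deltas:
    - {"slide": [0,-1,0],"twist": [0,0,0],"fingers": 255}
    - {"slide": [0,-1,0],"twist": [0,0,0],"fingers": 255}

```text
time_s: 10.53
tcp_pos: [572.3, 138.3, 112.2]
tcp_rot: [1.0, 0.02, 0.001, 0.001]
ft_force: [0.7, -8.1, 5.7]
opening: 13.9
grip_force: 25.0
```

Call:
play_rows:
  deltas:
    - {"slide": [0,-1,0],"twist": [0,0,0],"fingers": 255}
    - {"slide": [0,-1,0],"twist": [0,0,0],"fingers": 255}

```text
time_s: 10.7
tcp_pos: [572.2, 140.2, 112.2]
tcp_rot: [1.0, 0.019, 0.0, 0.001]
ft_force: [0.8, -8.6, 5.8]
opening: 13.7
grip_force: 25.0
```

Call:
play_rows:
  deltas:
    - {"slide": [0,-1,0],"twist": [0,0,0],"fingers": 255}
    - {"slide": [0,0,0],"twist": [0,0,0],"fingers": 255}

```text
time_s: 10.87
tcp_pos: [572.2, 141.0, 112.2]
tcp_rot: [1.0, 0.02, 0.0, 0.001]
ft_force: [-0.2, -10.1, 5.6]
opening: 13.9
grip_force: 25.0
```

Call:
play_rows:
  deltas:
    - {"slide": [0,-1,0],"twist": [0,0,0],"fingers": 255}
    - {"slide": [0,0,0],"twist": [0,0,0],"fingers": 255}

```text
time_s: 11.03
tcp_pos: [572.2, 141.1, 112.2]
tcp_rot: [1.0, 0.02, 0.0, 0.002]
ft_force: [0.8, -13.2, 6.8]
opening: 13.9
grip_force: 25.0
```

Call:
play_rows:
  deltas:
    - {"slide": [0,-1,0],"twist": [0,0,0],"fingers": 255}
    - {"slide": [0,0,0],"twist": [0,0,0],"fingers": 255}

```text
time_s: 11.2
tcp_pos: [572.3, 141.2, 112.3]
tcp_rot: [1.0, 0.02, 0.0, 0.003]
ft_force: [0.2, -17.4, 7.3]
opening: 13.8
grip_force: 25.0
```

Call:
play_rows:
  deltas:
    - {"slide": [0,-1,0],"twist": [0,0,0],"fingers": 255}
    - {"slide": [0,0,0],"twist": [0,0,0],"fingers": 255}

```text
time_s: 11.37
tcp_pos: [572.3, 141.4, 112.4]
tcp_rot: [1.0, 0.02, 0.0, 0.003]
ft_force: [0.4, -20.0, 7.6]
opening: 13.8
grip_force: 25.0
```

Call:
play_rows:
  deltas:
    - {"slide": [0,1.5,0],"twist": [0,0,0],"fingers": 255}
    - {"slide": [0,1,-0.3],"twist": [0,0,0],"fingers": 255}
    - {"slide": [0,0,0],"twist": [0,0,0],"fingers": 255}

```text
time_s: 11.62
tcp_pos: [572.0, 141.0, 112.2]
tcp_rot: [1.0, 0.019, 0.0, 0.001]
ft_force: [0.8, -10.1, 4.3]
opening: 13.9
grip_force: 25.0
```

Call:
play_rows:
  deltas:
    - {"slide": [0,0,0],"twist": [0,0,0],"fingers": 110}
    - {"slide": [0,0,0],"twist": [0,0,0],"fingers": 110}
    - {"slide": [0,0,0],"twist": [0,0,0],"fingers": 110}
    - {"slide": [0,0,0],"twist": [0,0,0],"fingers": 110}
    - {"slide": [0,0,0],"twist": [0,0,0],"fingers": 110}

```text
time_s: 12.03
tcp_pos: [571.1, 143.2, 111.5]
tcp_rot: [1.0, 0.02, -0.001, -0.0]
ft_force: [-0.4, -0.5, -0.4]
opening: 39.3
grip_force: 0.0
```

Call:
play_rows:
  deltas:
    - {"slide": [0,0,0],"twist": [0,0,0],"fingers": 110}
    - {"slide": [0,0,0],"twist": [0,0,0],"fingers": 110}

```text
time_s: 12.2
tcp_pos: [571.4, 142.9, 111.9]
tcp_rot: [1.0, 0.02, -0.0, -0.0]
ft_force: [-0.4, -0.9, 0.2]
opening: 47.5
grip_force: 0.0
```

Call:
play_rows:
  deltas:
    - {"slide": [0,0,-10],"twist": [0,0,0],"fingers": 110}
    - {"slide": [0,0,-20],"twist": [0,0,0],"fingers": 110}
    - {"slide": [0,0,-30],"twist": [0,0,0],"fingers": 110}
    - {"slide": [0,0,-30],"twist": [0,0,0],"fingers": 110}
    - {"slide": [0,0,-10],"twist": [0,0,0],"fingers": 110}

```text
time_s: 12.62
tcp_pos: [573.9, 143.0, 218.0]
tcp_rot: [1.0, 0.019, 0.004, -0.0]
ft_force: [1.5, -0.5, 1.0]
opening: 49.5
grip_force: 0.0
```

Call:
play_rows:
  deltas:
    - {"slide": [0,25,0],"twist": [0,0,0],"fingers": 110}
    - {"slide": [0,25,0],"twist": [0,0,0],"fingers": 110}
    - {"slide": [0,25,0],"twist": [0,0,0],"fingers": 110}
    - {"slide": [0,15,0],"twist": [0,0,0],"fingers": 110}
    - {"slide": [0,0,0],"twist": [0,0,0],"fingers": 110}

```text
time_s: 13.03
tcp_pos: [575.2, 50.0, 212.2]
tcp_rot: [1.0, 0.018, 0.0, 0.001]
ft_force: [0.2, -0.7, -1.0]
opening: 49.4
grip_force: 0.0
```

```bash
python3 -c "
from h import *
save('wrist','f.png',scale=1.5)
for c in('wrist','scene'):
  if c=='scene': snapshot(c)
  for q in('holder_grip','round_holder_grip'):
    for r in landmark_of(q,c): print(c,q,round(r['conf'],2),np.round(r['point'],1))
print(read_state()['ft_force'])
"
```

```text
wrist holder_grip 0.7 [570.8 139.1  58.7]
scene holder_grip 0.87 [571.7 137.6  62. ]
scene holder_grip 0.62 [ 527.1 -476.5   50.9]
scene holder_grip 0.44 [ 272.1 -173.8   53.1]
scene round_holder_grip 0.91 [ 625.7 -280.5   50.2]
[-0.00667124 -0.68482758  1.64276128]
```

View pics/f.png

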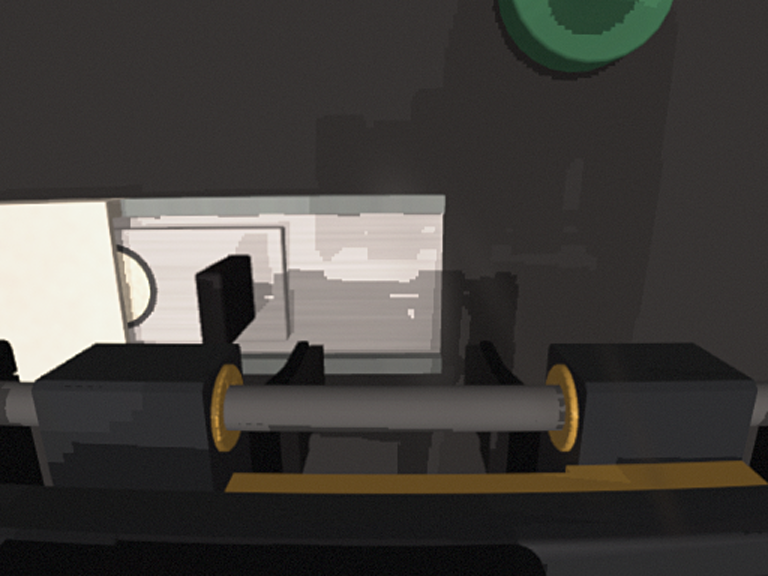

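The holder lies flat and straight in the track. Its tail edge is at (287,285), its handle at (225,295), and its nose is under the hood, whose edge is at x≈120. The gripper is clear and the round holder hasn't moved, so I'm handing in.

```bash
python3 -c "
from rig import *
print(close_job())"
```

```text
the job is handed in; nothing more can be done
None
```

The job is handed in, with no verdict returned: the long holder lies flat in the track with its nose under the hood, and the stop was pushed in about 12 mm until solid (about 20 N peak at the wrist). The gripper is clear and the round holder is where it started.

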